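Ease the dust brush out of the chip tray

TASK

The dust brush has slipped into the covered chip tray and is longer than the opening in the cover. Take hold of it through the opening, tilt it so that one end comes out first and draw it out slantwise without forcing it against the tray, then finish holding it still in the gripper, level, the way up it lay, and well clear above the height of the tray (all of it at least 8 cm above the cover); do not put it down. Leave the mug, spacer block, tape roll and USB stick alone.

Things in the scene. Friction and masses are not known exactly. Their poses are not given: they have to be found in the camera images.
- chip_tray: Fixed grey steel tray with an aluminium cover, 281 x 106 x 61 mm high. Origin: on the desk under the middle of the cover's opening; x along the tray (roughly away from the robot), y across, z up. Floor and walls 3 mm thick. Inside: x = -165 to +110 mm, y = -50 to +50 mm, floor 3 mm above the desk.
- opening (a point): Middle of the opening in the tray's cover, at the cover's top (61 mm above the desk); axes as the tray. Opening: x = -65 to +65, y = -50 to +50 mm. Beyond it on both sides the cover roofs the tray (3 mm thick; 6 mm at its rounded edge, underside 56 mm above the desk): a 100 mm deep pocket on the robot's side, 45 mm on the far side.
- dust_brush: Loose flat wooden dust brush, 170 mm long, about 50 g, flat on the tray floor, handle end away from the robot, within 0.1 rad of the tray's length, its middle within 12 mm of the opening's, so both ends are under the cover. Origin: centre of its underside; y to the handle end, z up. Handle y = -35 to +85, 20 wide, z = 2 to 13 mm; rigid bristles y = -85 to -35, 27 wide, 13 thick.
- handle_end (a point): Tip of the brush's handle, 85 mm from the brush's origin along its +y, 7.5 mm above its underside.
- bristle_end (a point): Tip of the brush's bristles, 85 mm from the brush's origin along its -y, 6.5 mm above its underside.
- mug: Bystander: white mug, 82 x 114 x 91 mm, standing on the desk to the right; origin at its base. Leave it alone.
- spacer_block: Bystander: pale aluminium block, 25 x 40 x 40 mm, on the desk to the left; origin at its base. Leave it alone.
- tape_electrical: Bystander: roll of black tape, 53 mm across and 19 mm high, lying on the desk to the right; origin at its base. Leave it alone.
- usb_stick: Bystander: black USB stick, 17 x 48 x 8 mm, lying on the desk to the left; origin at its base. Leave it alone.
Not all that is in view belongs to the job. Of the things that look like the dust_brush, take the one that is farthest to the robot's left at the start.

How it is judged:
By the outcome, as a careful person would: the job done as asked, in the order asked, and still so for the second after the job is handed in, while the arm keeps its last pose, push and grip.
It also fails if it takes over 40 s, if anything falls off the work surface, if the arm or the gripper's body presses on something with over 40 N, if the wrist force passes 120 N, or if a joint passes its speed limit or range.

ROBOT

A 6-joint arm with a two-finger parallel gripper is mounted at the origin on the work surface; the furniture and walls round the work are solid. World frame = base frame: x ahead of the robot, y to its left, z up, the work surface at z = 0. Lengths are in m, angles in rad, forces in N, time in s.
With the tool pointing down it reaches from about 0.325 to 0.775 m from the base axis. Payload 5.5 kg.
Tool frame: the origin (TCP) lies midway between the tips of the shut fingers; the grasp point (between the pads) lies 19 mm behind it (hold_point_z is the z of the grasp point in the tool frame, in m); z points along the fingers, y is the line along which they close (so a half turn about z gives the same grasp; the last joint's range is limited). The gripper opens to 88 mm and grips with 3 to 60 N. Pads are 20 mm wide; open, the fingers measure 115 mm over their backs; the gripper's body (75 mm by 178 mm) begins 61 mm behind the grasp point.
Start: joints at [-1.39, 0.091, 1.231, -0, 1.82, -0.057], TCP at [0.141, -0.583, 0.223] pointing down, gripper open.
Joint ranges: [-2.87, 2.87], [-0.86, 2.18], [0.17, 2.46], [-1.51, 4.65], [0.06, 2.69], [-2.65, 2.65]. Speed limits (rad/s): [2.57, 2.57, 3.01, 3.14, 3.14, 3.14].

INTERFACE

Orientations are given as a 3x3 rotation matrix whose columns are the frame's x, y, z axes.
In Python, from plant import get_obs, camera, get_calibration, hand_in, boxes_of, masks_of, hold_point_z gives the robot as it stands. The module is installed in compiled form; this text tells all that it offers.
- The arm moves only by the tool servo_tool, never from a script. Its argument "steps" is a list of rows, each a list of 5 numbers: the opening, from -1 (shut) to 1 (fully open), then the shift along the tool's x, y, z normalised to -1 to 1, where 1 is 8 cm, then the turn about the tool's z normalised to -1 to 1, where 1 is 180 degrees. A call has exactly 10 rows; each row shifts and turns the commanded pose from where the row before left it, along the tool's axes as they then stand; what a row does not reach is not made up. A row lasts 1/8 s, in which the tool goes at most 62.5 mm and 10.7 degrees, less where a joint would pass 70% of its speed; a pose out of reach is approached as far as the arm can. A call with a number of a shift or a turn outside -1 to 1 is refused whole. A call with a gripper value outside its range is refused whole. The fingers move at their own pace and stop on an object; "squeeze" is the grip in N (left out, the last holds). Time passes only in rows, so rows that do not move let the fingers close, or fill a call up. It gives the time, the measured TCP pose, the force, the opening and the grip force at its end, in the units of the state.
- get_obs(): the state, without advancing time (a new reading comes with each control period).
- camera(name): name is "side" or "top" or "wrist"; returns the picture (384x512x3 uint8, red, green, blue); there is no depth.
- get_calibration(name): a dict with "fx", "fy", "cx", "cy" (pixels), "R" (3x3) and "t" (3): a world point X has camera coordinates R X + t; the wrist camera has in their place "tool_from_camera" (4x4, takes a point from camera to tool coordinates, whose origin is the TCP and whose axes are the flange's). Camera axes: x right, y down, z forward; pixel columns grow to the right and rows downward; lengths in m; the calibration is good to about 2 mm. The wrist camera is an equidistant fisheye: a pixel r from the principal point sees the ray r / f radians off the axis. A picture is of the moment at which its call begins: read the wrist's pose just before it. get_calibration takes no time and is no camera call.
- hand_in(): hands the job in; it is judged then, once.
Trained networks look in the newest picture that a camera, given by its name, has taken for a name from the list of things; names that differ only in an ending like _2 or _b are one class to them, and where a whole thing is asked for, a point or a joint stands for the part that bears it (a point fixed in the world has none). Each returns a list of dicts, best first, with "p" (0 to 1); they miss things now and then, are a little off and sometimes report something else, mostly with a low value. They report only what shows in the picture. A call takes as long as a camera call. They do not tell look-alikes from the thing itself.
- boxes_of(camera, name): "point" ([x, y, z] in m, in the coordinates of the camera as it stood for that picture, good to about 4 mm: the middle of the surface that is visible of it).
- masks_of(camera, name): "mask" (384x512 bool, what is visible of it).
The state is a dict: "clock": time; "q": joint angles; "joint_velocities": joint speeds; "joint_torque": joint torques, N m; "tcp_pos": TCP position; "eef_rot": TCP orientation; "wrist_force": force on the tool from outside, world axes, zero at the start; "torque": the same for the moment, N m; "width": finger opening in m; "gripper_force": force on a finger pad.
Only numpy, scipy, OpenCV 4.12 (cv2) and the standard library are available. Lean on these libraries where they do the work, as an engineer would, in place of code of your own. Each camera call takes 0.05 s, during which the arm holds its last target. There are 200 camera calls.

## Working session

There is one attempt and no reset: what is moved stays moved. The work goes in short steps, Python scripts to look and compute and a tool call to move; the robot and the scene stay as the last step left them, time stands still between calls to the robot, and variables do not carry over. Pictures are saved under pics/ and viewed, at most 10 in all, crops included, and the job is handed in when it is done.

Besides the shell and the picture viewer there is one more tool, called after "Emit:" as name(argument=value, ...), one argument or row to a line, values as JSON. servo_tool: Moves the arm, as the interface text tells. Scaled input: -1 to 1 covers 8 cm each way for a shift and 180 degrees each way for a turn. Its arguments: {"type":"object","properties":{"steps":{"type":"array"},"squeeze":{"type":"number"}},"required":["steps"]}

```bash
mkdir -p pics; cat > h.py <<'E'
import numpy as np, cv2
from plant import *
def world(cam,p):
    c=get_calibration(cam); return np.array(c["R"]).T@(np.array(p)-np.array(c["t"]))
def px(cam,X):
    c=get_calibration(cam); Y=np.array(c["R"])@np.array(X)+np.array(c["t"])
    return c["fx"]*Y[0]/Y[2]+c["cx"], c["fy"]*Y[1]/Y[2]+c["cy"]
def plane(cam,uv,z):
    c=get_calibration(cam); R=np.array(c["R"]); o=-R.T@np.array(c["t"])
    d=R.T@np.array([(uv[0]-c["cx"])/c["fx"],(uv[1]-c["cy"])/c["fy"],1]); return o+d*(z-o[2])/d[2]
E
python3 - <<'E'
from h import *
np.set_printoptions(precision=3,suppress=True)
print(hold_point_z); o=get_obs(); print(o["eef_rot"],o["clock"],o["width"])
ims=[]
for cam in("top","side"):
    im=camera(cam); cv2.imwrite(f"pics/{cam}0.png",cv2.resize(im[:,:,::-1],(800,600)))
    c=get_calibration(cam); print(cam,-np.array(c["R"]).T@np.array(c["t"]))
    for n in("dust_brush","chip_tray","mug","spacer_block","tape_electrical","usb_stick"):
        for b in boxes_of(cam,n): print(n,round(b["p"],2),world(cam,b["point"]),np.round(px(cam,world(cam,b["point"]))))
E
```

```text
-0.0187
[[ 0.972  0.236 -0.   ]
 [ 0.236 -0.972  0.002]
 [ 0.    -0.002 -1.   ]] 0.0 0.08748629451136995
top [ 0.136 -0.028  1.237]
dust_brush 0.96 [ 0.226 -0.379  0.011] [374. 240.]
dust_brush 0.64 [0.484 0.028 0.013] [227. 167.]
chip_tray 0.67 [0.447 0.036 0.061] [224. 175.]
mug 0.95 [ 0.588 -0.293  0.051] [330. 120.]
mug 0.45 [0.543 0.273 0.04 ] [143. 153.]
spacer_block 0.54 [0.541 0.275 0.039] [142. 154.]
tape_electrical 0.61 [ 0.48  -0.173  0.021] [294. 161.]
usb_stick 0.66 [0.487 0.031 0.011] [226. 166.]
usb_stick 0.38 [0.455 0.296 0.011] [139. 185.]
side [ 0.323 -0.962  0.494]
dust_brush 0.75 [ 0.218 -0.393  0.013] [182. 300.]
dust_brush 0.52 [ 0.453 -0.021  0.042] [279. 203.]
chip_tray 0.93 [ 0.447 -0.022  0.041] [277. 203.]
mug 0.98 [ 0.578 -0.327  0.063] [355. 254.]
tape_electrical 0.72 [ 0.481 -0.186  0.019] [298. 239.]
```

View pics/top0.png

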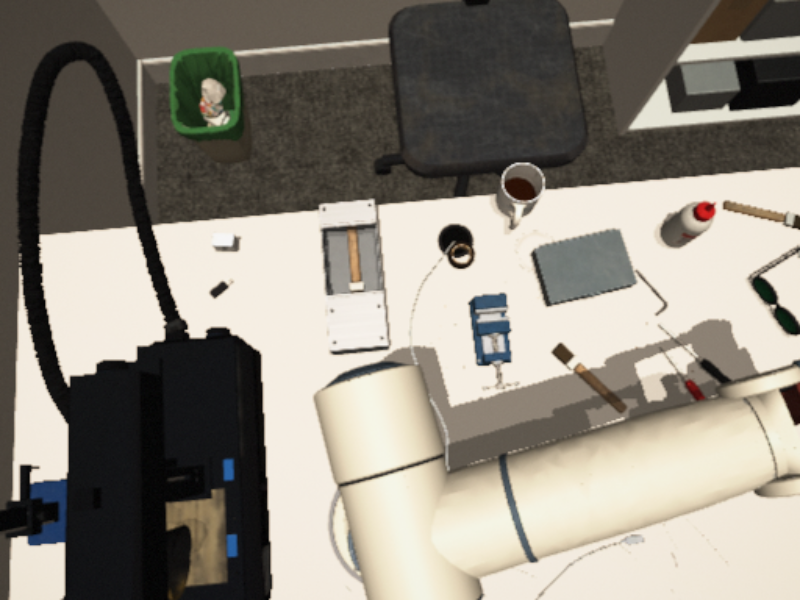

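View pics/side0.png

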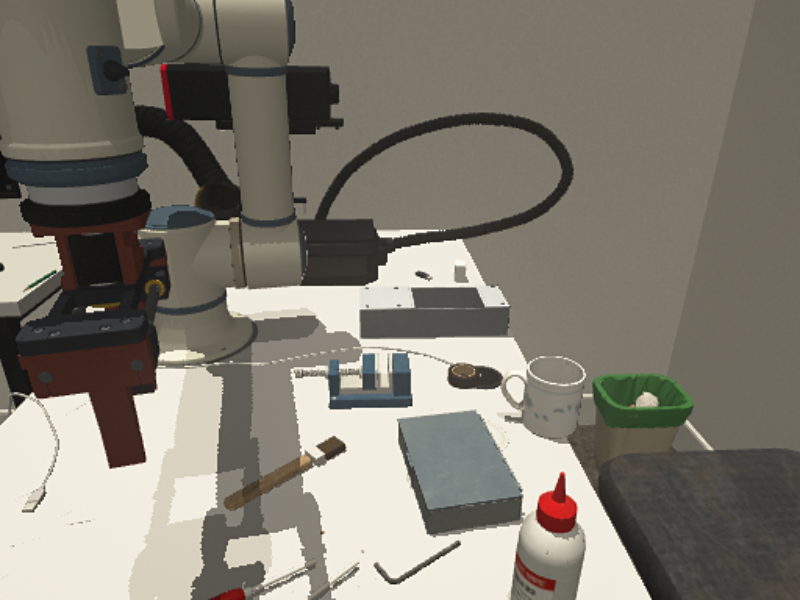

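The top view shows the tray at about (355,275) in the 800x600 picture, with the brush in its opening. The handle runs up to about (352,230) and the ferrule is at (356,287). The look-alike brush at (590,378) is farther right. Next I'll work out the tray and brush poses.

```bash
python3 - <<'E'
from h import *
np.set_printoptions(precision=4,suppress=True)
im=camera("top")
m=masks_of("top","chip_tray")[0]["mask"].astype(np.uint8)
print(m.sum())
cs=max(cv2.findContours(m,0,2)[0],key=cv2.contourArea)
pts=np.array([plane("top",p[0],0.061)[:2] for p in cs]).astype(np.float32)
r=cv2.minAreaRect(pts); print(r); print(cv2.boxPoints(r))
for b in masks_of("top","dust_brush"):
    v,u=np.nonzero(b["mask"]); P=np.array([plane("top",q,0.016)[:2] for q in zip(u,v)]).astype(np.float32)
    print(b["p"],len(u),cv2.minAreaRect(P),u.min(),u.max(),v.min(),v.max())
x0,y0=190,115
cr=im[y0:y0+120,x0:x0+75]; cv2.imwrite("pics/crop1.png",cv2.resize(cr[:,:,::-1],None,fx=5,fy=5,interpolation=cv2.INTER_CUBIC))
E
```

```text
3185
((0.4461161494255066, 0.03265081346035004), (0.28791093826293945, 0.10804374516010284), 0.6595450639724731)
[[ 0.3015  0.085 ]
 [ 0.3028 -0.023 ]
 [ 0.5907 -0.0197]
 [ 0.5894  0.0883]]
0.89 464 ((0.21930599212646484, -0.3823327124118805), (0.16628693044185638, 0.02967890352010727), 37.98836135864258) 353 399 219 263
0.51 318 ((0.48858070373535156, 0.028114091604948044), (0.02712295390665531, 0.13506533205509186), 87.49639129638672) 222 232 144 187
```

View pics/crop1.png

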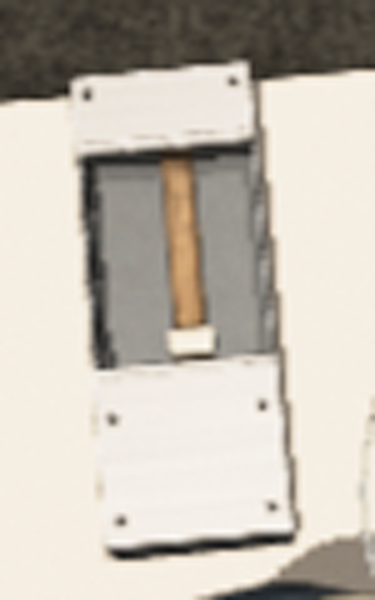

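The crop shows the cover's corners at about (71,80), (247,64), (297,533) and (107,543). The opening's far edge runs from (78,156) to (254,143) and its near edge from (97,368) to (277,355). The brush handle runs from (174,158) to (188,325).

```bash
python3 - <<'E'
from h import *
np.set_printoptions(precision=4,suppress=True)
f=lambda u,v,z: plane("top",(190+(u+.5)/5-.5,115+(v+.5)/5-.5),z)[:2]
for n,u,v,z in [("FL",71,80,.061),("FR",247,64,.061),("NR",297,533,.061),("NL",107,541,.061),("oFL",78,155,.061),("oFR",254,143,.061),("oNL",97,368,.061),("oNR",277,355,.061),("hf",174,158,.016),("hn",188,325,.016),("bn",191,355,.016)]: print(n,f(u,v,z))
E
```

```text
FL [0.5877 0.0854]
FR [ 0.5878 -0.019 ]
NR [ 0.3067 -0.0232]
NL [0.3122 0.0837]
oFL [0.541  0.0844]
oFR [ 0.5386 -0.0189]
oNL [0.4123 0.0823]
oNR [ 0.4102 -0.021 ]
hf [0.5491 0.0307]
hn [0.444  0.0305]
bn [0.4255 0.0302]
```

Emit:
servo_tool(
  steps=[
    [0.05, 0, 0, 0, 0.04],
    [0.05, 0, 0, 0, 0.033],
    [0.05, 0.325, -0.53, 0, 0],
    [0.05, 0.325, -0.53, 0, 0],
    [0.05, 0.325, -0.53, 0, 0],
    [0.05, 0.325, -0.53, 0, 0],
    [0.05, 0.325, -0.53, 0, 0],
    [0.05, 0.325, -0.53, 0, 0],
    [0.05, 0.325, -0.53, 0, 0],
    [0.05, 0.325, -0.53, 0, 0],
  ],
  squeeze=3,
)

```text
clock: 2.1
tcp_pos: [0.347, -0.2407, 0.2229]
eef_rot: [[1.0, 0.008, 0.001], [0.008, -1.0, -0.001], [0.001, 0.001, -1.0]]
wrist_force: [0.4, -1.1, 1.1]
width: 0.0463
gripper_force: 0.0
```

Emit:
servo_tool(
  steps=[
    [0.05, 0.32, -0.567, 0, 0],
    [0.05, 0.32, -0.567, 0, 0],
    [0.05, 0.32, -0.567, 0, 0],
    [0.05, 0.32, -0.567, 0, 0],
    [0.05, 0.32, -0.567, 0, 0],
    [0.05, 0.32, -0.567, 0, 0],
    [0.05, 0, 0, 0.3, 0],
    [0.05, 0, 0, 0.2, 0],
    [0.05, 0, 0, 0, 0],
    [0.05, 0, 0, 0, 0],
  ],
)

```text
clock: 3.35
tcp_pos: [0.4978, 0.0307, 0.1835]
eef_rot: [[1.0, 0.007, 0.001], [0.007, -1.0, -0.0], [0.001, 0.0, -1.0]]
wrist_force: [0.2, 0.4, 0.3]
width: 0.0459
gripper_force: 0.0
```

```bash
cat >> h.py <<'E'
def wplane(uv,z,o):
    c=get_calibration("wrist"); T=np.array(c["tool_from_camera"])
    a=np.array([(uv[0]-c["cx"])/c["fx"],(uv[1]-c["cy"])/c["fy"]]); r=np.linalg.norm(a)
    d=np.r_[a/r*np.sin(r),np.cos(r)] if r>0 else np.array([0,0,1.])
    R=np.array(o["eef_rot"]); p=np.array(o["tcp_pos"])+R@T[:3,3]; d=R@T[:3,:3]@d
    return p+d*(z-p[2])/d[2]
E
python3 - <<'E'
from h import *
np.set_printoptions(precision=4,suppress=True)
o=get_obs(); im=camera("wrist"); print(o["tcp_pos"],o["eef_rot"])
cv2.imwrite("pics/w1.png",cv2.resize(im[:,:,::-1],(800,600)))
for b in masks_of("wrist","dust_brush"):
    v,u=np.nonzero(b["mask"]); P=np.array([wplane(q,0.016,o)[:2] for q in zip(u,v)]).astype(np.float32)
    r=cv2.minAreaRect(P); print(b["p"],len(u),r,cv2.boxPoints(r))
for b in masks_of("wrist","chip_tray")[:1]:
    v,u=np.nonzero(b["mask"]); print(len(u),u.min(),u.max(),v.min(),v.max())
E
```

```text
[0.4978 0.0307 0.1835] [[ 1.      0.0073  0.0012]
 [ 0.0073 -1.     -0.    ]
 [ 0.0012  0.0001 -1.    ]]
0.76 2141 ((0.4668739140033722, 0.028650972992181778), (0.02557065151631832, 0.14279897511005402), 89.7356948852539) [[0.3954 0.0162]
 [0.5382 0.0155]
 [0.5383 0.0411]
 [0.3955 0.0418]]
18286 201 311 92 332
```

View pics/w1.png

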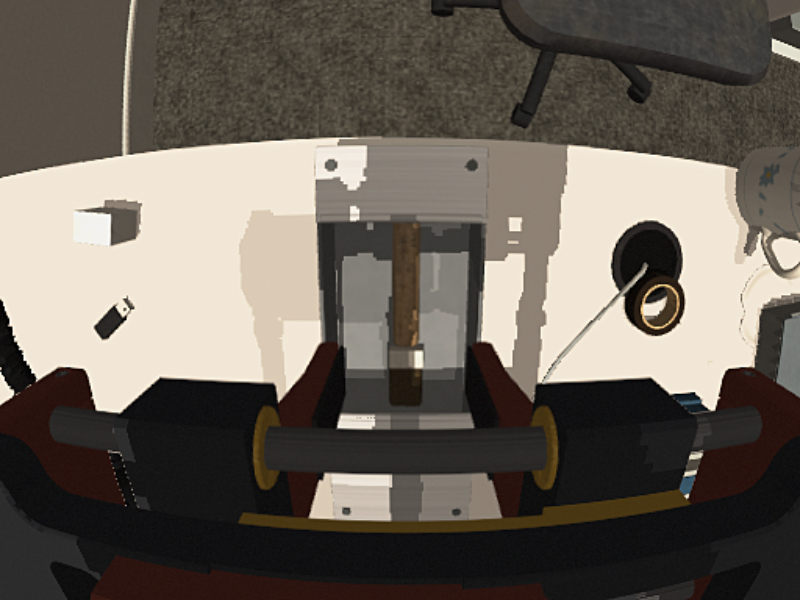

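The wrist picture shows the opening's far edge at v=222 and its near edge at about v=413, with its sides at u=318 to 486. The brush handle is at u≈405 and the bristle end at about (405,404).

```bash
python3 - <<'E'
from h import *
np.set_printoptions(precision=4,suppress=True)
o=get_obs(); f=lambda u,v,z: wplane((u*.64,v*.64),z,o)[:2]
for n,u,v,z in [("oFL",318,222,.061),("oFR",486,222,.061),("oN",405,413,.059),("cFL",317,147,.061),("cFR",488,147,.061),("hfarL",393,222,.016),("hfarR",419,222,.016),("hnL",391,345,.016),("hnR",420,345,.016),("bL",390,403,.016),("bR",421,403,.016)]: print(n,f(u,v,z))
E
```

```text
oFL [0.5423 0.0843]
oFR [ 0.543  -0.0195]
oN [0.4115 0.0295]
cFL [0.5889 0.0845]
cFR [ 0.5896 -0.0197]
hfarL [0.5384 0.0389]
hfarR [0.5385 0.0205]
hnL [0.4463 0.0403]
hnR [0.4465 0.0184]
bL [0.3972 0.0412]
bR [0.3974 0.0167]
```

Emit:
servo_tool(
  steps=[
    [0.05, 0.1, 0.015, 0.45, 0],
    [0.05, 0.11, 0, 0.45, 0],
    [0.05, 0, 0, 0.45, 0],
    [0.05, 0, 0, 0.4, 0],
    [0.05, 0, 0, 0.25, 0],
    [0.05, 0, 0, 0.15, 0],
    [0.05, 0, 0, 0.06, 0],
    [0.05, 0, 0, 0, 0],
    [-0.3, 0, 0, 0, 0],
    [-0.45, 0, 0, 0, 0],
  ],
)

```text
clock: 4.75
tcp_pos: [0.515, 0.0302, 0.0066]
eef_rot: [[1.0, 0.008, 0.001], [0.008, -1.0, 0.0], [0.001, -0.0, -1.0]]
wrist_force: [0.5, 0.2, 0.0]
width: 0.0298
gripper_force: 0.0
```

Emit:
servo_tool(
  steps=[
    [-0.6, 0, 0, 0.02, 0],
    [-1, 0, 0, 0, 0],
    [-1, 0, 0, 0, 0],
    [-1, 0, 0, 0, 0],
    [-1, 0, 0, 0, 0],
    [-1, -0.1, 0, 0, 0],
    [-1, -0.15, 0, 0, 0],
    [-1, -0.15, 0, 0, 0],
    [-1, -0.1, 0, 0, 0],
    [-1, 0, 0, 0, 0],
  ],
  squeeze=4,
)

```text
clock: 6.0
tcp_pos: [0.4733, 0.0299, 0.0043]
eef_rot: [[1.0, 0.008, -0.001], [0.008, -1.0, -0.0], [-0.001, 0.0, -1.0]]
wrist_force: [-2.4, 0.5, 5.3]
width: 0.0195
gripper_force: 4.0
```

```bash
python3 - <<'E'
from h import *
np.set_printoptions(precision=4,suppress=True)
o=get_obs(); im=camera("wrist"); print(o["tcp_pos"],o["width"],o["gripper_force"],o["clock"],o["wrist_force"])
cv2.imwrite("pics/w2.png",cv2.resize(im[:,:,::-1],(800,600)))
E
```

```text
[0.4733 0.0299 0.0043] 0.019452296195819365 3.9996837079524994 6.0 [-2.4114  0.5025  5.3448]
```

View pics/w2.png

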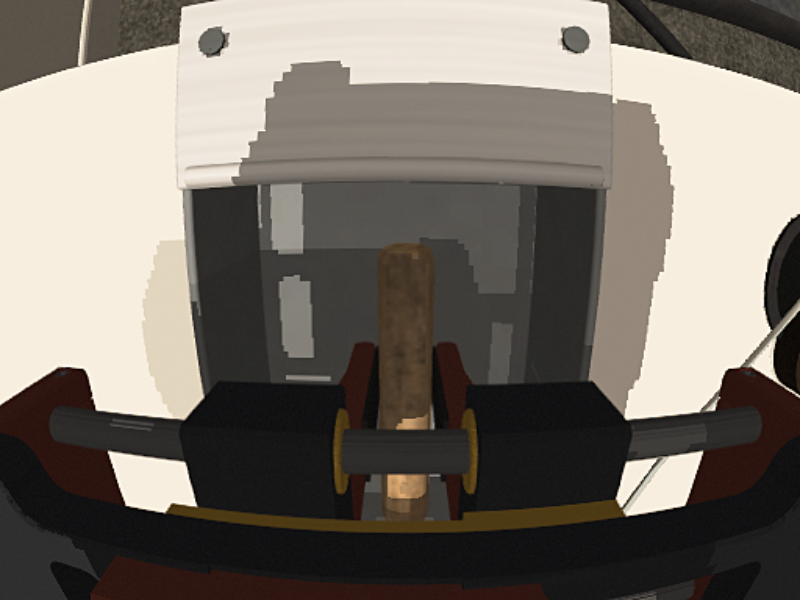

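The grasp holds. The handle tip is at (407,245), clear of the cover's far edge at v≈185. I'll lift with a light grip so the bristle end stays down and the brush pivots.

Emit:
servo_tool(
  steps=[
    [-1, 0, 0, -0.02, 0],
    [-1, 0, 0, -0.04, 0],
    [-1, 0, 0, -0.04, 0],
    [-1, 0, 0, -0.04, 0],
    [-1, 0, 0, -0.04, 0],
    [-1, 0, 0, -0.04, 0],
    [-1, 0, 0, -0.04, 0],
    [-1, 0, 0, -0.04, 0],
    [-1, 0, 0, 0, 0],
    [-1, 0, 0, 0, 0],
  ],
  squeeze=3,
)

```text
clock: 7.3
tcp_pos: [0.4745, 0.0299, 0.0282]
eef_rot: [[1.0, 0.008, -0.0], [0.008, -1.0, -0.0], [-0.0, 0.0, -1.0]]
wrist_force: [-0.2, 0.2, 0.3]
width: 0.0196
gripper_force: 3.0
```

```bash
python3 - <<'E'
from h import *
np.set_printoptions(precision=4,suppress=True)
o=get_obs(); im=camera("wrist"); print(o["tcp_pos"],o["width"],o["gripper_force"],o["clock"],o["wrist_force"])
a=cv2.imread("pics/w2.png"); b=cv2.resize(im[:,:,::-1],(800,600))
t=camera("side"); s=cv2.resize(t[150:240,210:345,::-1],(540,360),interpolation=cv2.INTER_CUBIC)
cv2.imwrite("pics/w3.png",np.vstack([b[150:390,150:690],s]))
E
```

```text
[0.4745 0.0299 0.0282] 0.01963812220116654 2.9999547824263573 7.3 [-0.1664  0.236   0.2979]
```

View pics/w3.png

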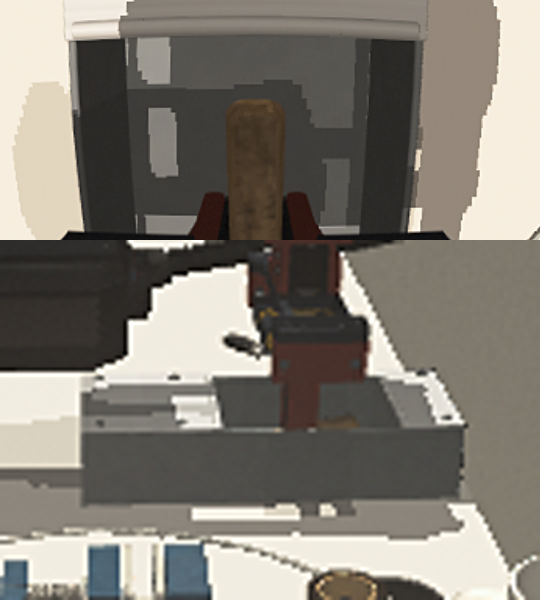

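```bash
cat >> h.py <<'E'
def wpix(P): # tool-frame point -> 800x600 wrist pixel
    c=get_calibration("wrist"); T=np.linalg.inv(np.array(c["tool_from_camera"])); q=T[:3,:3]@P+T[:3,3]
    r=np.arctan2(np.hypot(q[0],q[1]),q[2]); a=np.arctan2(q[1],q[0])
    return np.array([c["fx"]*r*np.cos(a)+c["cx"],c["fy"]*r*np.sin(a)+c["cy"]])/.64
def tip(t,s=.051,w=.010,h=.0055,z0=-.006): # tip top edge, tilt t deg
    t=np.radians(t); x=s*np.cos(t)-h*np.sin(t); z=z0-(s*np.sin(t)+h*np.cos(t))
    return [np.round(wpix(np.array([x,y,z])),1) for y in(-w,w)]
E
python3 - <<'E'
from h import *
print(get_calibration("wrist")["tool_from_camera"])
for s in (.046,.051,.056):
  for t in (0,4,8,12,16): print(s,t,tip(t,s))
E
```

```text
[[-4.84520722e-05 -9.67268096e-01 -2.53756633e-01  6.80228039e-02]
 [ 9.99999557e-01 -2.85314422e-04  8.96620849e-04  2.90697866e-04]
 [-9.39673169e-04 -2.53756477e-01  9.67267681e-01 -1.61620995e-01]
 [ 0.00000000e+00  0.00000000e+00  0.00000000e+00  1.00000000e+00]]
0.046 0 [array([372.9, 250.4]), array([434.1, 250.4])]
0.046 4 [array([372.2, 253.4]), array([434.7, 253.3])]
0.046 8 [array([371.6, 257.1]), array([435.4, 257.1])]
0.046 12 [array([370.9, 261.8]), array([436. , 261.7])]
0.046 16 [array([370.3, 267.2]), array([436.6, 267.2])]
0.051 0 [array([372.7, 235.2]), array([434.3, 235.2])]
0.051 4 [array([372., 238.]), array([435., 238.])]
0.051 8 [array([371.2, 241.8]), array([435.7, 241.8])]
0.051 12 [array([370.5, 246.5]), array([436.4, 246.5])]
0.051 16 [array([369.7, 252.1]), array([437.1, 252.1])]
0.056 0 [array([372.5, 219.9]), array([434.4, 219.9])]
0.056 4 [array([371.7, 222.5]), array([435.2, 222.5])]
0.056 8 [array([370.9, 226.1]), array([436. , 226.1])]
0.056 12 [array([370. , 230.8]), array([436.8, 230.8])]
0.056 16 [array([369.1, 236.6]), array([437.6, 236.6])]
```

Emit:
servo_tool(
  steps=[
    [-1, 0, 0, -0.04, 0],
    [-1, 0, 0, -0.04, 0],
    [-1, 0, 0, -0.04, 0],
    [-1, 0, 0, -0.03, 0],
    [-1, 0, 0, 0, 0],
    [-1, 0, 0, 0, 0],
    [-1, 0, 0, 0, 0],
    [-1, 0, 0, 0, 0],
    [-1, 0, 0, 0, 0],
    [-1, 0, 0, 0, 0],
  ],
  squeeze=3,
)

```text
clock: 8.65
tcp_pos: [0.4745, 0.0299, 0.0402]
eef_rot: [[1.0, 0.008, -0.0], [0.008, -1.0, 0.0], [-0.0, -0.0, -1.0]]
wrist_force: [-0.4, -0.1, -1.0]
width: 0.0195
gripper_force: 3.0
```

```bash
python3 - <<'E'
from h import *
np.set_printoptions(precision=4,suppress=True)
o=get_obs(); im=camera("wrist"); print(o["tcp_pos"],o["width"],o["clock"],o["wrist_force"])
b=cv2.resize(im[:,:,::-1],(800,600)); cv2.imwrite("pics/w4f.png",b)
ms=masks_of("wrist","dust_brush")
for m in ms:
    v,u=np.nonzero(m["mask"]); print(m["p"],len(u),u.min()/.64,u.max()/.64,v.min()/.64,v.max()/.64)
w2=cv2.imread("pics/w2.png")
cv2.imwrite("pics/w4.png",np.hstack([w2[180:540,290:520],b[180:540,290:520]]))
E
```

```text
[0.4745 0.0299 0.0402] 0.019544042980561307 8.65 [-0.427 -0.077 -0.984]
0.84 4673 375.0 435.9375 253.125 518.75
```

View pics/w4.png

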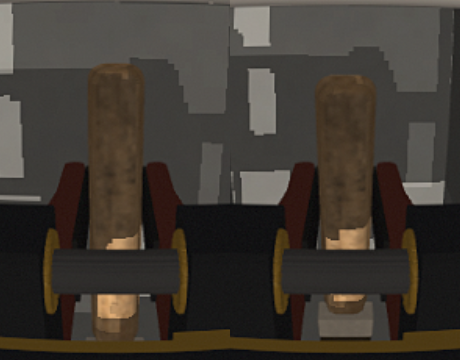

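```bash
python3 - <<'E'
from h import *
for z0 in (-.006,-.002,0.004):
  for t in (0,6,10,12,14,16,18,20): print(z0,t,tip(t,.049,z0=z0)[0][1],tip(t,-.069,z0=z0)[0],tip(t,-.119,.0135,z0=z0)[0])
E
```

```text
-0.006 0 241.3 [380.1 526.1] [376.  597.8]
-0.006 6 246.0 [380.8 515.6] [377.1 579.5]
-0.006 10 250.2 [381.2 508.2] [377.8 567.1]
-0.006 12 252.6 [381.4 504.4] [378.1 560.9]
-0.006 14 255.3 [381.6 500.5] [378.4 554.6]
-0.006 16 258.2 [381.8 496.6] [378.7 548.3]
-0.006 18 261.4 [382.  492.6] [378.9 541.9]
-0.006 20 264.8 [382.2 488.5] [379.2 535.5]
-0.002 0 239.8 [380.5 520.1] [376.3 591.8]
-0.002 6 244.3 [381.2 509.9] [377.4 573.9]
-0.002 10 248.4 [381.6 502.6] [378.1 561.8]
-0.002 12 250.7 [381.8 498.9] [378.4 555.6]
-0.002 14 253.3 [382.  495.2] [378.7 549.5]
-0.002 16 256.1 [382.2 491.3] [379.  543.3]
-0.002 18 259.2 [382.4 487.4] [379.2 537. ]
-0.002 20 262.4 [382.5 483.5] [379.5 530.8]
0.004 0 237.7 [381.  511.3] [376.9 583.1]
0.004 6 241.9 [381.7 501.5] [378.  565.8]
0.004 10 245.8 [382.1 494.6] [378.6 554. ]
0.004 12 248.0 [382.3 491. ] [378.9 548. ]
0.004 14 250.5 [382.5 487.4] [379.2 542. ]
0.004 16 253.2 [382.7 483.7] [379.5 535.9]
0.004 18 256.0 [382.9 479.9] [379.7 529.9]
0.004 20 259.1 [383.  476.1] [380.  523.8]
```

The tip is now at about v=254 and the ferrule edge at about v=490. Both fit a tilt of about 16° with the bristle end on the floor, so the brush is pivoting as intended. I'll continue to about 33° and then grip firmly.

Emit:
servo_tool(
  steps=[
    [-1, 0, 0, -0.06, 0],
    [-1, 0, 0, -0.06, 0],
    [-1, 0, 0, -0.06, 0],
    [-1, 0, 0, -0.06, 0],
    [-1, 0, 0, -0.06, 0],
    [-1, 0, 0, -0.06, 0],
    [-1, 0, 0, -0.02, 0],
    [-1, 0, 0, 0, 0],
    [-1, 0, 0, 0, 0],
    [-1, 0, 0, 0, 0],
  ],
  squeeze=3,
)

```text
clock: 10.0
tcp_pos: [0.4745, 0.0299, 0.0705]
eef_rot: [[1.0, 0.008, -0.0], [0.008, -1.0, 0.0], [-0.0, -0.0, -1.0]]
wrist_force: [-0.1, -0.1, -0.5]
width: 0.0197
gripper_force: 3.0
```

Emit:
servo_tool(
  steps=[
    [-1, 0, 0, 0, 0],
    [-1, 0, 0, 0, 0],
    [-1, 0, 0, 0, 0],
    [-1, 0.06, 0, -0.04, 0],
    [-1, 0.06, 0, -0.04, 0],
    [-1, 0.06, 0, -0.04, 0],
    [-1, 0, 0, 0, 0],
    [-1, 0, 0, 0, 0],
    [-1, 0, 0, 0, 0],
    [-1, 0, 0, 0, 0],
  ],
  squeeze=40,
)

```text
clock: 11.25
tcp_pos: [0.4888, 0.03, 0.0801]
eef_rot: [[1.0, 0.008, -0.0], [0.008, -1.0, 0.0], [-0.0, -0.0, -1.0]]
wrist_force: [1.3, 0.1, -0.4]
width: 0.0178
gripper_force: 40.0
```

```bash
python3 - <<'E'
from h import *
np.set_printoptions(precision=4,suppress=True)
o=get_obs(); im=camera("wrist"); print(o["tcp_pos"],o["width"],o["clock"],o["wrist_force"])
b=cv2.resize(im[:,:,::-1],(800,600)); cv2.imwrite("pics/w5f.png",b)
t=camera("side"); s=cv2.resize(t[130:240,210:345,::-1],(442,360),interpolation=cv2.INTER_CUBIC)
cv2.imwrite("pics/w5.png",np.hstack([b[180:540,290:520],s]))
for t in (22,26,30,34,38,42): print(t,tip(t,.049,z0=-.002)[0],tip(t,-.069,z0=-.002)[0])
E
```

```text
[0.4888 0.03   0.0801] 0.017770460348697757 11.25 [ 1.3171  0.1018 -0.3956]
22 [369.9 265.9] [382.7 479.4]
26 [369.2 273.6] [383.  471.3]
30 [368.6 282.1] [383.3 462.9]
34 [368.  291.5] [383.5 454.4]
38 [367.5 301.7] [383.7 445.7]
42 [367.  312.7] [383.9 436.9]
```

View pics/w5.png

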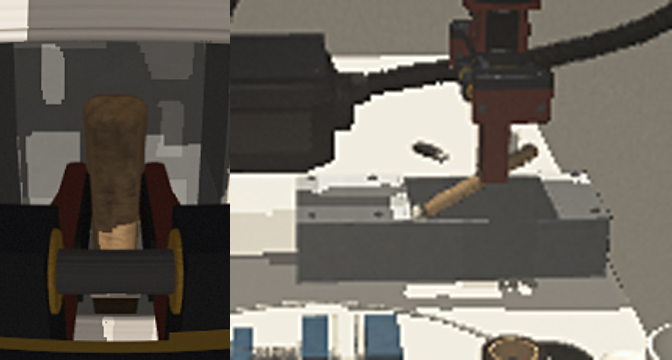

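The side view shows the brush slanting up out of the opening at roughly 28°, clear of both cover edges. I'll draw it out along its slant.

Emit:
servo_tool(
  steps=[
    [-1, 0.11, 0, -0.052, 0],
    [-1, 0.11, 0, -0.052, 0],
    [-1, 0.11, 0, -0.052, 0],
    [-1, 0.11, 0, -0.055, 0],
    [-1, 0.11, 0, -0.055, 0],
    [-1, 0.11, 0, -0.06, 0],
    [-1, 0.1, 0, -0.12, 0],
    [-1, 0.06, 0, -0.22, 0],
    [-1, 0, 0, -0.3, 0],
    [-1, 0, 0, -0.3, 0],
  ],
)

```text
clock: 12.6
tcp_pos: [0.5548, 0.0305, 0.1827]
eef_rot: [[1.0, 0.008, 0.0], [0.008, -1.0, -0.0], [0.0, 0.0, -1.0]]
wrist_force: [-0.2, 0.4, -1.2]
width: 0.018
gripper_force: 40.0
```

```bash
python3 - <<'E'
from h import *
np.set_printoptions(precision=4,suppress=True)
o=get_obs(); print(o["tcp_pos"],o["width"],o["clock"],o["wrist_force"])
t=camera("side"); cv2.imwrite("pics/s6.png",cv2.resize(t[90:240,190:390,::-1],(800,600),interpolation=cv2.INTER_CUBIC))
E
```

```text
[0.5548 0.0305 0.1827] 0.01797539876426595 12.6 [-0.2268  0.3936 -1.2013]
```

View pics/s6.png

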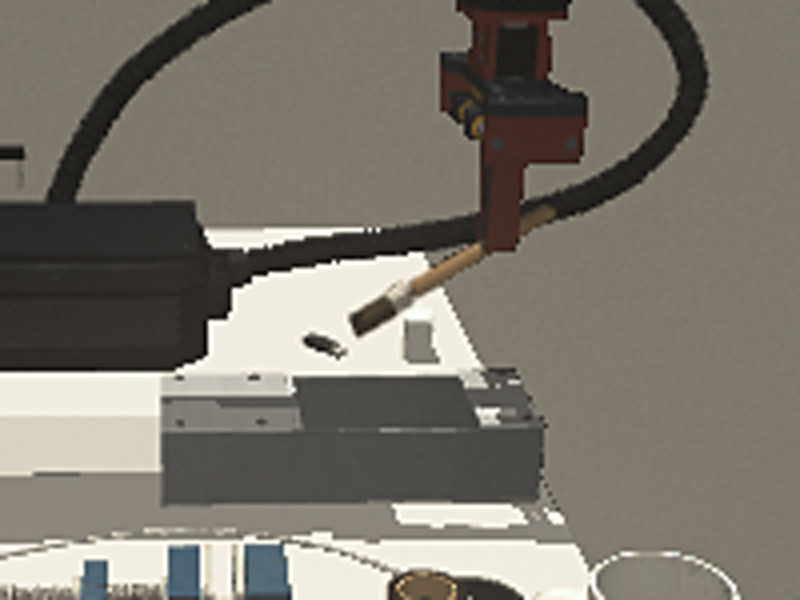

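The brush is fully out. In the side crop its bristle end is at (357,322) and its handle tip at (550,210). I'll compute the end positions for levelling.

```bash
cat >> h.py <<'E'
def sidey(uv,y=.0305):
    c=get_calibration("side"); R=np.array(c["R"]); o=-R.T@np.array(c["t"])
    d=R.T@np.array([(uv[0]-c["cx"])/c["fx"],(uv[1]-c["cy"])/c["fy"],1]); return o+d*(y-o[1])/d[1]
E
python3 - <<'E'
from h import *
np.set_printoptions(precision=4,suppress=True)
g=lambda u,v:sidey((190+u/4,90+v/4))
b=g(357,322);h=g(550,210);print(b,h,np.degrees(np.arctan2(h[2]-b[2],h[0]-b[0])),np.linalg.norm(h-b))
print(g(500,250))
E
```

```text
[0.4564 0.0305 0.1225] [0.5933 0.0305 0.2071] 31.696177326059598 0.1609220305869665
[0.5591 0.0305 0.1773]
```

Emit:
servo_tool(
  steps=[
    [-1, -0.2, 0, 0, 0],
    [-1, -0.2, 0, 0, 0],
    [-1, -0.2, 0, 0, 0],
    [-1, -0.2, 0, 0.15, 0],
    [-1, -0.2, 0, 0.15, 0],
    [-1, 0, 0, 0.14, 0],
    [-1, 0, 0, 0.12, 0],
    [-1, 0, 0, 0, 0],
    [-1, 0, 0, 0, 0],
    [-1, 0, 0, 0, 0],
  ],
  squeeze=40,
)

```text
clock: 13.9
tcp_pos: [0.475, 0.0299, 0.1372]
eef_rot: [[1.0, 0.008, 0.001], [0.008, -1.0, 0.0], [0.001, 0.0, -1.0]]
wrist_force: [-0.3, -0.9, 0.1]
width: 0.0183
gripper_force: 40.0
```

Emit:
servo_tool(
  steps=[
    [-1, 0, 0, 0, 0],
    [-1, 0, 0, 0.09, 0],
    [-1, 0, 0, 0.1, 0],
    [-1, 0, 0, 0.1, 0],
    [-1, 0, 0, 0.1, 0],
    [-1, 0, 0, 0.1, 0],
    [-1, 0, 0, 0.1, 0],
    [-1, 0, 0, 0.1, 0],
    [-1, 0, 0, 0.06, 0],
    [-1, 0, 0, 0, 0],
  ],
  squeeze=3,
)

```text
clock: 15.15
tcp_pos: [0.4743, 0.0299, 0.0763]
eef_rot: [[1.0, 0.008, -0.001], [0.008, -1.0, 0.0], [-0.001, -0.0, -1.0]]
wrist_force: [-0.3, 0.1, 0.2]
width: 0.0196
gripper_force: 3.0
```

```bash
python3 - <<'E'
from h import *
np.set_printoptions(precision=4,suppress=True)
o=get_obs(); print(o["tcp_pos"],o["width"],o["clock"],o["wrist_force"])
t=camera("side"); cv2.imwrite("pics/s7.png",cv2.resize(t[150:240,210:330,::-1],(800,600),interpolation=cv2.INTER_CUBIC))
E
```

```text
[0.4743 0.0299 0.0763] 0.019627348263201626 15.15 [-0.2849  0.1456  0.1895]
```

View pics/s7.png

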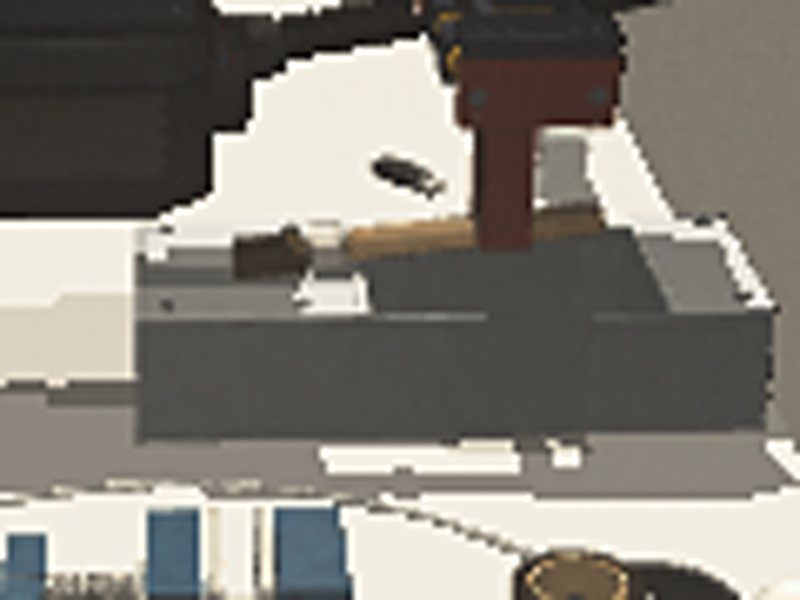

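The side crop shows the bristles resting on the near cover, with the bristle end at about (235,258) and the handle tip at about (600,218). The brush is nearly level. I've used all my pictures, so I'll measure numerically from here.

```bash
cat >> h.py <<'E'
def tilt():
    im=camera("side")
    for m in masks_of("side","dust_brush"):
        v,u=np.nonzero(m["mask"])
        P=np.array([sidey((uu,v[u==uu].mean())) for uu in np.unique(u) if (u==uu).sum()>=2])
        k=np.polyfit(P[:,0],P[:,2],1); e=np.percentile(P[:,0],[0,100])
        print(round(m["p"],2),len(u),"x",np.round(e,3),"z",np.round(np.polyval(k,e),4),"tilt deg",np.round(np.degrees(np.arctan(k[0])),1))
    return im
E
python3 - <<'E'
from h import *
np.set_printoptions(precision=4,suppress=True)
g=lambda u,v,y=.0305:sidey((210+u/6.667-.43,150+v/6.667-.43),y)
b=g(235,258);h=g(601,219);print(b,h,np.degrees(np.arctan2(h[2]-b[2],h[0]-b[0])))
print(g(137,318,-.02),g(765,315,-.019))
tilt()
E
```

```text
[0.3546 0.0305 0.067 ] [0.5198 0.0305 0.0837] 5.773869608903716
[ 0.3109 -0.02    0.0612] [ 0.5856 -0.019   0.0575]
0.79 865 x [-0.001  0.27 ] z [-0.4411 -0.2732] tilt deg 31.7
0.55 257 x [0.355 0.518] z [0.0668 0.086 ] tilt deg 6.7
```

Emit:
servo_tool(
  steps=[
    [-1, 0, 0, 0.03, 0],
    [-1, 0, 0, 0.03, 0],
    [-1, 0, 0, 0.03, 0],
    [-1, 0, 0, 0.03, 0],
    [-1, 0, 0, 0.02, 0],
    [-1, 0, 0, 0, 0],
    [-1, 0, 0, 0, 0],
    [-1, 0, 0, 0, 0],
    [-1, 0, 0, 0, 0],
    [-1, 0, 0, 0, 0],
  ],
  squeeze=3,
)

```text
clock: 16.55
tcp_pos: [0.4746, 0.0298, 0.0655]
eef_rot: [[1.0, 0.008, 0.0], [0.008, -1.0, -0.0], [0.0, 0.0, -1.0]]
wrist_force: [0.8, -0.0, 0.2]
width: 0.0195
gripper_force: 3.0
```

```bash
python3 - <<'E'
from h import *
o=get_obs(); print(o["tcp_pos"],o["width"],o["clock"],o["wrist_force"])
im=tilt()
E
```

```text
[0.47456503 0.02984847 0.06553236] 0.019501868593109463 16.55 [ 0.79450862 -0.04445247  0.20054147]
0.7 894 x [-0.001  0.27 ] z [-0.4403 -0.2744] tilt deg 31.4
0.51 286 x [0.352 0.522] z [0.0682 0.0694] tilt deg 0.4
```

Emit:
servo_tool(
  steps=[
    [-1, 0, 0, 0, 0],
    [-1, 0, 0, 0, 0],
    [-1, 0, 0, 0, 0],
    [-1, 0, 0, -0.15, 0],
    [-1, 0, 0, -0.3, 0],
    [-1, 0, 0, -0.4, 0],
    [-1, 0, 0, -0.4, 0],
    [-1, 0, 0, -0.3, 0],
    [-1, 0, 0, -0.15, 0],
    [-1, 0, 0, 0, 0],
  ],
  squeeze=50,
)

```text
clock: 17.9
tcp_pos: [0.4749, 0.0299, 0.2024]
eef_rot: [[1.0, 0.008, 0.002], [0.008, -1.0, 0.0], [0.002, 0.0, -1.0]]
wrist_force: [-0.1, -0.5, -1.3]
width: 0.018
gripper_force: 50.0
```

Emit:
servo_tool(
  steps=[
    [-1, 0, 0, 0, 0],
    [-1, 0, 0, 0, 0],
    [-1, 0, 0, 0, 0],
    [-1, 0, 0, 0, 0],
    [-1, 0, 0, 0, 0],
    [-1, 0, 0, 0, 0],
    [-1, 0, 0, 0, 0],
    [-1, 0, 0, 0, 0],
    [-1, 0, 0, 0, 0],
    [-1, 0, 0, 0, 0],
  ],
)

```text
clock: 19.15
tcp_pos: [0.4746, 0.0299, 0.2015]
eef_rot: [[1.0, 0.008, 0.0], [0.008, -1.0, -0.0], [0.0, 0.0, -1.0]]
wrist_force: [-0.1, 0.6, -0.4]
width: 0.0182
gripper_force: 50.0
```

```bash
python3 - <<'E'
from h import *
o=get_obs(); print(o["tcp_pos"],o["width"],o["clock"],o["wrist_force"],abs(np.array(o["joint_velocities"])).max())
im=tilt()
for cam in("top","side"):
    camera(cam)
    for n in("spacer_block","tape_electrical","usb_stick","mug"):
        for b in boxes_of(cam,n)[:2]: print(cam,n,round(b["p"],2),np.round(world(cam,b["point"]),3))
o=get_obs();w=camera("wrist")
for m in masks_of("wrist","dust_brush"):
    v,u=np.nonzero(m["mask"]); print(m["p"],len(u),u.min()/.64,u.max()/.64,v.min()/.64,v.max()/.64)
E
```

```text
[0.47456917 0.02985632 0.20151985] 0.018170508323812375 19.15 [-0.11107912  0.58921427 -0.35849276] 0.0017053545376652275
0.96 891 x [-0.001  0.27 ] z [-0.4402 -0.2746] tilt deg 31.4
0.78 263 x [0.355 0.522] z [0.2019 0.2062] tilt deg 1.5
top spacer_block 0.77 [0.543 0.272 0.038]
top tape_electrical 0.54 [ 0.479 -0.171  0.016]
top tape_electrical 0.29 [ 0.587 -0.291  0.052]
top usb_stick 0.41 [0.454 0.298 0.009]
top mug 0.8 [ 0.586 -0.296  0.049]
top mug 0.22 [0.454 0.294 0.012]
side tape_electrical 0.72 [ 0.48  -0.187  0.02 ]
side tape_electrical 0.68 [0.539 0.257 0.03 ]
side mug 0.74 [ 0.58  -0.326  0.062]
0.94 4815 376.5625 432.8125 243.75 518.75
```

```bash
python3 -c "
from plant import *
print(hand_in())"
```

```text
the job is handed in; nothing more can be done
None
```

The brush is out of the tray and held still about 13 cm above the cover, the way up it lay and within about 2° of level. The mug, spacer block, tape roll and USB stick are where they were. I handed the job in at about 19 s on the robot's clock; to level the brush after drawing it out, I rested its bristle end lightly on the cover while it stayed in the gripper.

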